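# Show that a second-hand disc player's lid latch works

### The arm

A 6-joint arm with a two-finger parallel gripper is mounted at the origin on the work surface. World frame = base frame: x ahead of the robot, y to its left, z up, the work surface at z = 0. Lengths are in m, angles in rad, forces in N, time in s.
With the tool pointing down it reaches from about 0.275 to 0.725 m from the base axis. Payload 5.6 kg.
Tool frame: the origin (TCP) lies between the finger pads; the fingertips stand 19 mm ahead of it and the grasp point (between the pads) is the TCP; z points along the fingers, y is the direction in which the jaws open and shut (so a half turn about z gives the same grasp; the last joint's range is limited). The gripper opens to 85 mm and grips with 20 to 120 N. Pads are 22 mm wide; open, the fingers measure 114 mm over their backs; the gripper's body (76 mm by 85 mm) begins 54 mm behind the grasp point. The pads swing forward as they close: fully open they stand 13 mm farther back than shut.
Start: joints at [-1.041, 0.255, 0.108, 0, -1.424, -0.285], TCP at [0.133, -0.534, 0.25] pointing down, gripper open.
Joint ranges: [-2.95, 2.95], [-1.21, 1.97], [-1.09, 1.5], [-2.87, 1.71], [-2.94, -0.07], [-3.05, 3.05]. Speed limits (rad/s): [2.57, 2.57, 3.14, 3.14, 3.14, 3.14].

### API

Orientations are given as a rotation vector (axis times angle).
In Python, from cell import r, solver, optics, masks_of gives the robot as it stands. Calls block until the motion is done:
- r.movep(position, orientation): joint-space move of the TCP to a pose.
- r.movel(position, ori=None, max_speed=0.15, force_limit=None): straight line of the TCP; ori=None keeps the orientation; max_speed is the mean speed in m/s. With force_limit (N) it stops when the force on the tool has changed by that much, and returns True; else False.
- r.move_joints(angles): joint-space move.
- r.ungrasp() and r.clamp(strength=None): open the fingers fully, or close them until they stop; strength is the grip in N (None keeps the last).
- r.hold(seconds).
- solver.inverse_kinematics(position, orientation): joint angles nearest the present ones, or None.
- r.get_obs(): the state.
- optics.read_camera(name): name is "scene" or "top" or "wrist"; returns (picture, depth): 420x560x3 uint8, red, green, blue; 420x560 float32, m along the optical axis (not along the pixel's ray), 0 where there is no reading.
- optics.camera_model(name): a dict with "intrinsics" (3x3 intrinsics, pixels), "k1" (the pictures are not rectified: a ray, as slopes to the right and down, at radius r is drawn at 1 + k1 r^2 times it, then the intrinsics apply), "camera_from_world" (4x4, takes a point from world to camera coordinates). Camera axes: x right, y up, looking along -z (the intrinsics and any distortion apply to the point x, -y, -z); pixel columns grow to the right and rows downward; lengths in m; the calibration is good to about 2 mm. A picture is of the moment at which its call begins: read the wrist's pose just before it. camera_model takes no time and is no camera call; for the wrist camera it gives the pose at the moment of the call.
A pose or a line that the arm cannot do raises r.PlanningError and nothing moves.
- r.sign_off(): hands the job in, once; it reports no verdict.
Trained networks look in the newest picture that a camera, given by its name, has taken for a name from the list of things; names that differ only in an ending like _2 or _b are one class to them, and where a whole thing is asked for, a point or a joint stands for the part that bears it (a point fixed in the world has none). Each returns a list of dicts, best first, with "p" (0 to 1); they miss things now and then, are a little off and sometimes report something else, mostly with a low value. They report only what shows in the picture. A call takes as long as a camera call.
- masks_of(label, camera): "mask" (420x560 bool, what is visible of it) and "rect" ([left, top, right, bottom] in pixels, round what is visible of it).
The state is a dict: "time": time; "q": joint angles; "qvel": joint speeds; "joint_efforts": joint torques, N m; "eef_pos": TCP position; "tool_rot": TCP orientation; "force": force on the tool from outside, world axes, zero at the start; "wrist_torque": the same for the moment, N m; "grip_width": finger opening in m.
Only numpy, scipy, OpenCV 4.12 (cv2) and the standard library are available. Lean on these libraries where they do the work, as an engineer would, in place of code of your own. Each camera call takes 0.05 s, during which the arm holds its last target.

### The job

Show a buyer that the push-latch lid of the disc player works, using only the fingertips: press the ribbed pad at the front of the lid down once and let go, so that the lid pops up and stands fully open on its own, then press the pad again until the lid latches, and draw back, leaving it shut. Press gently and only on the pad, as the rest of the lid scratches; do not shove or lift the player, and leave the things standing around it alone.

Things in the scene. Friction and masses are not known exactly. Their poses are not given: they have to be found in the camera images.
- player: Portable disc player, grey plastic, 200 mm deep (x) x 280 wide (y) x 85 high to the case rim, 2 to 3 kg, loose on the table. Black keys and a dial up to 8 mm high on its top beside the lid; fixed bar handle along the far edge, top 97 mm above the table. Origin: centre of its underside; +x to its rear (hinge side, away from the robot), +y to its left, +z up.
- lid (a joint): Angle of the lid, rad: 0 shut and latched, 0.75 fully open (stop), -0.045 pressed fully down (stop). Push-push latch: press from shut to the lower stop (5.4 mm at the push place) and let go: a spring swings it fully open in about 1 s; press from open to the lower stop and let go: it rises to 0 and stays latched. Press below -0.04 to be sure. Spring 2 to 4 N at the push place; the stop is rigid.
- lid_push (a point): Push place: on the top face of the lid's push pad, a raised ribbed grey pad 80 mm wide x 68 mm deep at the middle of the lid's front; 120 mm from the hinge line, 28 mm from the front edge, midway across. Moves with the lid: fully open it stands 79 mm higher and 39 mm nearer the hinge, so start the second press there. Axes: x along the lid to the hinge, y along the hinge, z out of the top face.
- lid_hinge (a point): Middle of the lid's hinge line, at the lid's rear, 87 mm above the table; its y is the hinge axis. Opening raises the lid's front edge. Shut, the push pad's top face is 10 mm above the hinge line, 97 mm above the table and 12 mm above the case rim.
- mug: White ceramic mug, 80 mm diameter, 95 mm high, standing near the player: leave alone. Origin: centre of its underside.
- jar: Amber glass jar with a metal cap, 72 mm diameter, 100 mm high, standing near the player: leave alone. Origin: centre of its underside.
- candlestick: Brass candlestick, foot 72 mm diameter, 108 mm high, standing near the player: leave alone. Origin: centre of its underside.
- lid_plate: The rest of the lid, a smooth black plate that scratches: not to be pressed. 148 mm from hinge to front edge, 150 mm wide, 8 mm thick, in the middle of the player's top; shut, its top is 93 mm above the table. The push pad stands 4 mm proud of it, from 80 to 148 mm from the hinge and 40 mm to either side of the middle. Origin and axes: those of the hinge point, turning with the lid.

How it is judged:
On the way, in this order (a step that is already met when the one before it is completed fails the run):
1. the lid has popped up and stands fully open, untouched (value of joint lid above 0.65 rad and contact force between the fingers and lid below 0.1 N), for 0.3 s.
2. the lid is pressed down again by the fingers, past its shut position (value of joint lid below 0 rad and contact force between the fingers and lid above 0.5 N), for 0.02 s.
At the end, for the whole second after the job is handed in: The lid is latched shut (within 0.03 rad of 0) with nothing pressing on it, and the player stands flat and still on the table (value of joint lid between -0.03 and 0.03 rad and linear speed of player below 0.02 m/s and angle between player's own z axis and vertical below 0.03 rad); the robot touches nothing.
It fails at once if the player is shoved, lifted or carried (more than 30 mm) (distance of player from where it was at the start of the episode above 0.03 m).
It fails at once if the player is lifted or tipped (height (world z) of player above 0.012 m or angle between player's own z axis and vertical above 0.12 rad).
It fails at once if the lid is pressed with more than 60 N (contact force between the fingers and lid above 60 N).
It fails at once if the mug, jar or candlestick is disturbed (moved over 20 mm) (distance of any of mug, jar, candlestick from where it was at the start of the episode above 0.02 m).
It fails at once if the fingers press on the lid beside its pad (over 2 N) (contact force between the fingers and lid_plate above 2 N).
It also fails if it takes over 48 s, if anything falls off the work surface, if the arm or the gripper's body presses on something with over 40 N, if the wrist force passes 120 N, or if a joint passes its speed limit or range.

## Working session

There is one attempt and no reset: what is moved stays moved. The work goes in short steps, each a Python script; the robot and the scene stay as the last script left them, time stands still between calls to the robot, and variables do not carry over. Pictures are saved under pics/ and viewed, and the job is handed in when it is done.

```bash
ls; mkdir -p pics; python3 - <<'E'
from cell import r, solver, optics, masks_of
import cv2, numpy as np
for n in ["scene","top"]:
    p,d=optics.read_camera(n); cv2.imwrite(f"pics/{n}0.png",p[:,:,::-1]); np.savez(f"/tmp/{n}0.npz",p=p,d=d)
    m=optics.camera_model(n); print(n,m)
    for l in ["player","lid_push","lid_plate","mug","jar","candlestick"]:
        print(l,[(x["p"],x["rect"]) for x in masks_of(l,n)][:2])
o=r.get_obs();print(o)
E
```

```text
pics
scene {'intrinsics': array([[385.35883162,   0.        , 272.98080039],
       [  0.        , 385.35883162, 215.67700226],
       [  0.        ,   0.        ,   1.        ]]), 'k1': -0.05812780798700275, 'camera_from_world': array([[-0.7300543 ,  0.68327857,  0.01229254,  0.33099401],
       [-0.53462164, -0.58224013,  0.61251623,  0.31076443],
       [ 0.42567643,  0.44059825,  0.79036242, -1.35409511],
       [ 0.        ,  0.        ,  0.        ,  1.        ]])}
player [(0.93, [201.1, 134.9, 281.8, 232.3]), (0.2, [210.5, 150.3, 269.0, 192.2])]
lid_push [(0.88, [212.6, 149.5, 271.7, 191.8])]
lid_plate [(0.68, [208.1, 149.1, 271.5, 193.4])]
mug [(0.82, [255.7, 218.1, 296.3, 261.2])]
jar [(0.6, [171.4, 179.2, 201.1, 217.3]), (0.3, [208.6, 147.7, 268.2, 190.6])]
candlestick [(0.51, [215.5, 111.0, 236.3, 142.6])]
top {'intrinsics': array([[467.34945598,   0.        , 270.79080278],
       [  0.        , 467.34945598, 209.04024973],
       [  0.        ,   0.        ,   1.        ]]), 'k1': -0.016677524134271402, 'camera_from_world': array([[-0.0288731 , -0.99949403, -0.013343  , 
[... 476 characters left out ...]
, (0.39, [298.7, 180.6, 388.5, 270.0])]
{'time': 0.7, 'q': array([-1.04139126e+00,  2.55072308e-01,  1.08199753e-01, -2.41443178e-05,
       -1.42393926e+00, -2.84588607e-01]), 'qvel': array([ 0.00104456,  0.00032097, -0.00031735,  0.00154198,  0.00132816,
       -0.00041243]), 'joint_efforts': array([ 1.43256943e-05, -3.86294961e+01,  2.38027847e+01,  5.36702290e+00,
       -4.39847599e-04, -1.63700383e-05]), 'eef_pos': array([ 0.13332286, -0.5335706 ,  0.25029398]), 'tool_rot': array([-3.83589722e-01,  3.11807056e+00,  3.71881033e-05]), 'force': array([-0.57706232, -0.18457115,  0.1532451 ]), 'wrist_torque': array([ 0.00197562, -0.00583944,  0.01415704]), 'grip_width': 0.08548354155932227}
```

```bash
python3 - <<'E'
import cv2
a=cv2.imread("pics/top0.png");cv2.imwrite("pics/top0c.png",cv2.resize(a[130:310,190:470],None,fx=2.8,fy=2.8))
a=cv2.imread("pics/scene0.png");cv2.imwrite("pics/scene0c.png",cv2.resize(a[90:280,140:330],None,fx=3,fy=3))
E
```

```text
(no output)
```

View pics/top0c.png

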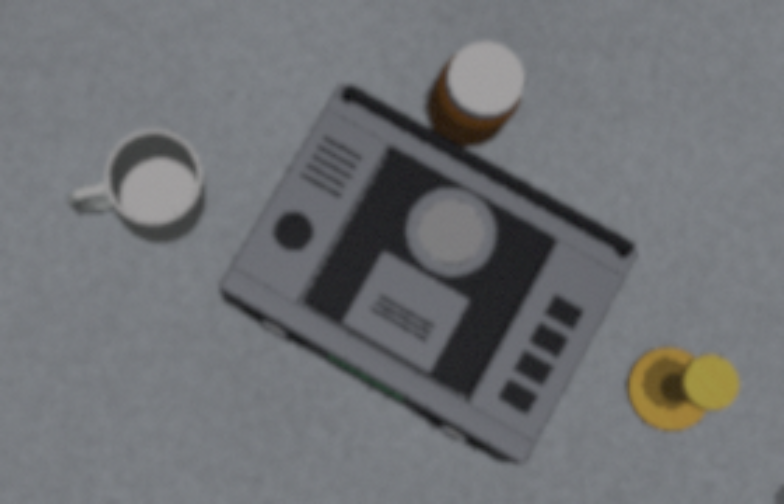

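View pics/scene0c.png

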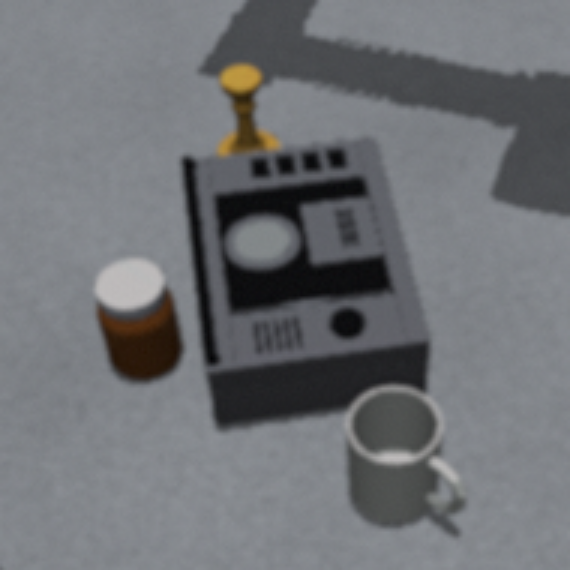

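The top crop shows the player turned about 30°. The lid corners are near crop (388,148), (556,240), (470,398) and (302,302), and the pad is centred near (407,311). The mug, jar and candlestick stand clear of the pad. Next I turn these pixels into positions.

```bash
cat > h.py <<'E'
import numpy as np, cv2
from cell import r, solver, optics, masks_of
def ray(uv,m):
    K=m["intrinsics"]; d=np.array([m["k1"],0,0,0.])
    x=cv2.undistortPoints(np.array(uv,float).reshape(-1,1,2),K,d).reshape(-1,2)
    T=m["camera_from_world"]; R=T[:3,:3]; c=-R.T@T[:3,3]
    D=np.c_[x[:,0],-x[:,1],-np.ones(len(x))]@R
    return c,D
def onplane(uv,m,z):
    c,D=ray(uv,m); z=np.broadcast_to(z,len(D)); return c+D*((z-c[2])/D[:,2])[:,None]
def proj(P,m):
    T=m["camera_from_world"]; p=np.atleast_2d(P)@T[:3,:3].T+T[:3,3]
    x=p[:,0]/-p[:,2]; y=-p[:,1]/-p[:,2]; s=1+m["k1"]*(x*x+y*y); K=m["intrinsics"]
    return np.c_[K[0,0]*x*s+K[0,2],K[1,1]*y*s+K[1,2]]
E
python3 - <<'E'
from h import *
from scipy.optimize import least_squares
mt=optics.camera_model("top"); ms=optics.camera_model("scene")
# local coords: x along to hinge rel hinge, y left, z above table
lid=[(0,75,93),(0,-75,93),(-148,-75,93),(-148,75,93)]; pad=[(-80,40,97),(-80,-40,97),(-148,-40,97),(-148,40,97)]
L=np.array(lid+pad)/1000.
ct=np.array([(388,148),(556,240),(470,398),(302,302),(383,252),(468,300),(432,372),(343,322)])/2.8+[190,130]
sc=np.array([(218,197),None,None,None] and [(230,311),(217,197),(364,180),(389,291),(310,265),(302,205),(371,196),(382,258)])/3+[140,90]
def W(p): 
    a=p[2];c,s=np.cos(a),np.sin(a); return np.c_[L[:,0]*c-L[:,1]*s+p[0],L[:,0]*s+L[:,1]*c+p[1],L[:,2]]
for nm,ms_ in [("top",[(mt,ct)]),("scene",[(ms,sc)]),("both",[(mt,ct),(ms,sc)])]:
    f=lambda p: np.concatenate([(proj(W(p),m)-u).ravel() for m,u in ms_])
    s=least_squares(f,[0.6,-0.1,0.4]); p=s.x
    print(nm,p,np.sqrt(s.cost*2/len(s.fun)),"push",p[:2]-.12*np.array([np.cos(p[2]),np.sin(p[2])]))
d=np.load("/tmp/top0.npz")["d"]; u=onplane(ct[4:],mt,.097).mean(0); uv=proj(u,mt)[0].round().astype(int)
dd=d[uv[1]-3:uv[1]+4,uv[0]-3:uv[0]+4]; print("depth",np.median(dd)); 
c,D=ray([uv],mt); print(c+D*np.median(dd))
for l in ["mug","jar","candlestick"]:
    q=masks_of(l,"top")[0]; mk=q["mask"]; ys,xs=np.nonzero(mk); print(l,onplane([(xs.mean(),ys.mean())],mt,.06))
E
```

```text
top [ 0.58017478 -0.11054046 -0.5502784 ] 0.7045235630753918 push [ 0.4778893  -0.04778952]
scene [ 0.5819806  -0.107854   -0.57704876] 0.6208997747638795 push [ 0.48141144 -0.04238765]
both [ 0.58044912 -0.11003066 -0.55872539] 0.9639856738014917 push [ 0.47869734 -0.04641795]
depth 1.0384879
[[ 0.48431868 -0.05102851  0.09624687]]
mug [[0.59898925 0.15459944 0.06      ]]
jar [[ 0.67134062 -0.1234709   0.06      ]]
candlestick [[ 0.42041868 -0.27339444  0.06      ]]
```

```bash
cat >> h.py <<'E'
from scipy.spatial.transform import Rotation as Ro
def down(yaw,sgn=1):
    y=sgn*np.array([-np.sin(yaw),np.cos(yaw),0]); z=np.array([0,0,-1.]); return Ro.from_matrix(np.c_[np.cross(y,z),y,z]).as_rotvec()
E
python3 - <<'E'
from h import *
yaw=-0.5587; P=np.array([.4787,-.0464])
for s in (1,-1):
    print(s,down(yaw,s),solver.inverse_kinematics([*P,.30],down(yaw,s)))
s=min((1,-1),key=lambda s:abs(solver.inverse_kinematics([*P,.30],down(yaw,s))-r.get_obs()["q"]).max())
print("use",s)
r.clamp(20)
back=P-.05*np.array([np.cos(yaw),np.sin(yaw)])
r.movep([*back,.30],down(yaw,s))
m=optics.camera_model("wrist")
p,d=optics.read_camera("wrist"); cv2.imwrite("pics/w0.png",p[:,:,::-1]); np.savez("/tmp/w0.npz",p=p,d=d,**m)
o=r.get_obs();print(o["time"],o["eef_pos"],o["force"],o["grip_width"])
E
```

```text
1 [0.86623418 3.01980839 0.        ] [ 2.30195474e-01  1.06476705e-01  4.94319879e-02 -4.44089210e-16
 -1.51375161e+00 -2.35969180e+00]
-1 [ 3.01980839 -0.86623418  0.        ] [ 0.23019547  0.1064767   0.04943199  0.         -1.51375161  0.78190085]
use -1
3.8083 [ 0.43631121 -0.0204723   0.29991054] [ 1.10206553 -0.38092042  0.08848237] 7.934582743347957e-05
```

View pics/w0.png

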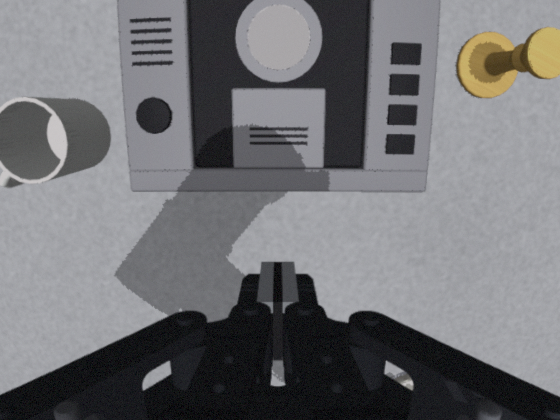

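The wrist view is clear. The pad corners are at about (233,89), (325,89), (325,168) and (232,167), and the closed fingertips are near (278,263).

```bash
python3 - <<'E'
from h import *
w=np.load("/tmp/w0.npz"); m={k:w[k] for k in("intrinsics","k1","camera_from_world")}; m["k1"]=float(m["k1"])
C=onplane([(233,89),(325,89),(325,168),(232,167)],m,.097); print(C)
ax=(C[0]+C[1]-C[2]-C[3])[:2]; yaw=np.arctan2(ax[1],ax[0]); ay=(C[0]+C[3]-C[1]-C[2])[:2]
print("yaw",yaw,np.arctan2(ay[1],ay[0])-np.pi/2,"depth",np.linalg.norm(ax)/2,"width",np.linalg.norm(ay)/2)
print("centre",C.mean(0)[:2],"push",C.mean(0)[:2]-.006*np.array([np.cos(yaw),np.sin(yaw)]))
d=w["d"]; c,D=ray([(280,110),(279,155),(210,120),(340,120)],m)
print([ (c+D[i]*d[v,u])[2].round(4) for i,(u,v) in enumerate([(280,110),(279,155),(210,120),(340,120)])])
E
```

```text
[[ 0.53259103 -0.03659267  0.097     ]
 [ 0.49134354 -0.10240082  0.097     ]
 [ 0.43339581 -0.0682851   0.097     ]
 [ 0.47781438  0.0008572   0.097     ]]
yaw -0.5656669869685711 -0.5656129070440039 depth 0.06676155153954463 width 0.0799223007014525
centre [ 0.48378619 -0.05160535] push [ 0.4787208  -0.04838947]
[np.float64(0.4242), np.float64(0.0984), np.float64(0.0937), np.float64(0.0946)]
```

```bash
cat >> h.py <<'E'
YAW=-.563; P=np.array([.479,-.048]); U=np.array([np.cos(YAW),np.sin(YAW)]); H=P+.12*U; ORI=down(YAW,-1)
def st(t=""):
    o=r.get_obs(); print(t,round(o["time"],2),o["eef_pos"].round(4),o["force"].round(2)); return o
E
python3 - <<'E'
from h import *
r.movep([*P,.145],ORI); st("above")
hit=r.movel([*P,.105],max_speed=.02,force_limit=12); st(f"hit {hit}")
try: r.movel([*(P-.01*U),.27],max_speed=.4)
except Exception as e:
    print(e); r.movel([*(P-.01*U),.27],max_speed=.25)
st("up"); r.hold(1.0)
m=optics.camera_model("wrist")
p,d=optics.read_camera("wrist"); cv2.imwrite("pics/w1.png",p[:,:,::-1]); np.savez("/tmp/w1.npz",p=p,d=d,**m)
p,d=optics.read_camera("scene"); cv2.imwrite("pics/s1.png",cv2.resize(p[60:280,120:400,::-1],None,fx=2.5,fy=2.5)); st("end")
E
```

```text
above 4.5 [ 0.4798 -0.0483  0.1462] [-0.74 -0.24  1.56]
hit True 6.0 [ 0.4787 -0.0479  0.1117] [-0.31  0.64  2.96]
up 6.55 [ 0.4708 -0.0424  0.2708] [-0.45 -0.48 -0.32]
end 7.65 [ 0.4705 -0.0427  0.27  ] [-0.5   0.58 -0.38]
```

View pics/w1.png

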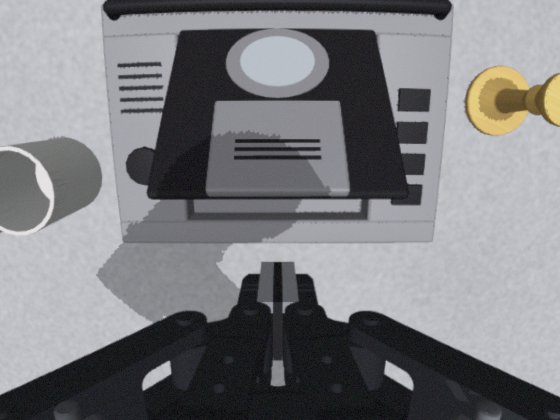

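View pics/s1.png

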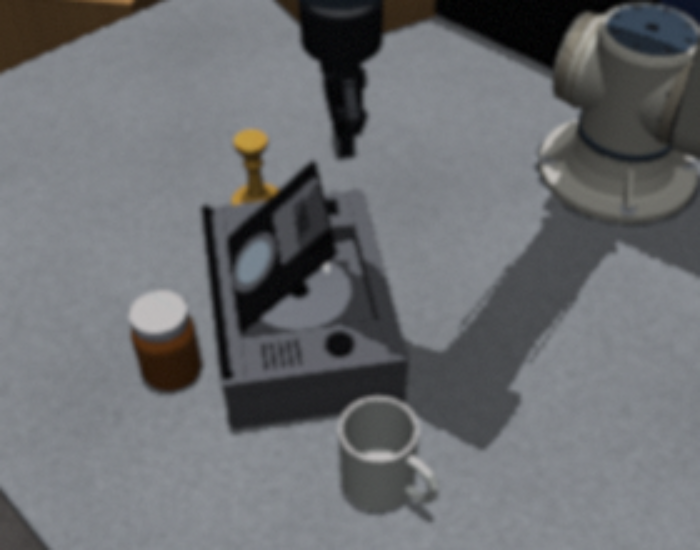

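The first press worked. The wrist view shows the lid standing open, with its front edge near row 195 and the pad at columns 207–350. The scene view agrees, and the fingers are clear of the lid. Now the second press, following the lid's arc.

```bash
python3 - <<'E'
from h import *
def tip(th):
    a=.12*np.cos(th)-.01*np.sin(th); z=.087+.12*np.sin(th)+.01*np.cos(th)
    return H-U*(a-.006*min(1,th/.3)), z
q,z=tip(.75); r.movel([*q,.27],max_speed=.15); st("over")
r.movel([*q,z+.019+.012],max_speed=.1,force_limit=12); st("start")
ok=False
for th in [.75,.65,.55,.45,.35,.25,.16,.08]:
    q,z=tip(th); hit=r.movel([*q,z+.019],max_speed=.05,force_limit=12); st(f"{th} {hit}")
    if hit: break
else:
    hit=r.movel([*P,.105],max_speed=.02,force_limit=12); o=st(f"final {hit}"); ok=hit and o["eef_pos"][2]<.1135
if ok:
    r.movel([*P,.17],max_speed=.1); r.movel([*(P-.08*U),.27],max_speed=.2); r.hold(.3); st("up")
m=optics.camera_model("wrist")
p,d=optics.read_camera("wrist"); cv2.imwrite("pics/w2.png",p[:,:,::-1]); np.savez("/tmp/w2.npz",p=p,d=d,**m)
p,d=optics.read_camera("scene"); cv2.imwrite("pics/s2.png",cv2.resize(p[60:280,120:400,::-1],None,fx=2.5,fy=2.5))
E
```

```text
over 8.17 [ 0.5169 -0.072   0.2696] [-0.38 -1.02 -0.26]
start 8.94 [ 0.5174 -0.072   0.208 ] [-0.17 -0.28  0.54]
0.75 False 9.33 [ 0.517  -0.0721  0.1948] [ 0.71 -0.51  0.41]
0.65 False 9.72 [ 0.5095 -0.0674  0.1864] [-0.04 -0.4   1.1 ]
0.55 False 10.12 [ 0.5031 -0.0633  0.177 ] [-0.68 -0.28  1.09]
0.45 False 10.51 [ 0.4975 -0.0598  0.1669] [ 0.24 -0.64  1.77]
0.35 False 10.9 [ 0.4928 -0.0568  0.1562] [ 0.16 -0.57  0.18]
0.25 False 11.3 [ 0.4881 -0.0539  0.145 ] [0.2  0.66 1.68]
0.16 False 11.68 [ 0.484  -0.0512  0.1346] [0.19 0.9  2.43]
0.08 False 12.03 [ 0.481  -0.0494  0.1252] [-1.28 -0.06  2.96]
final True 12.84 [ 0.48   -0.0486  0.1101] [-4.8   2.31 11.83]
up 14.69 [ 0.4114 -0.0056  0.2692] [ 0.18 -0.06  0.09]
```

View pics/w2.png

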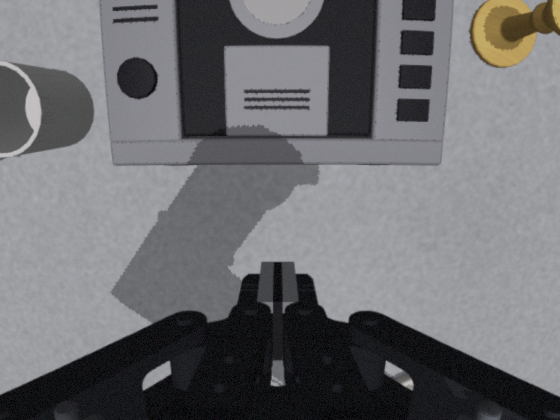

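View pics/s2.png

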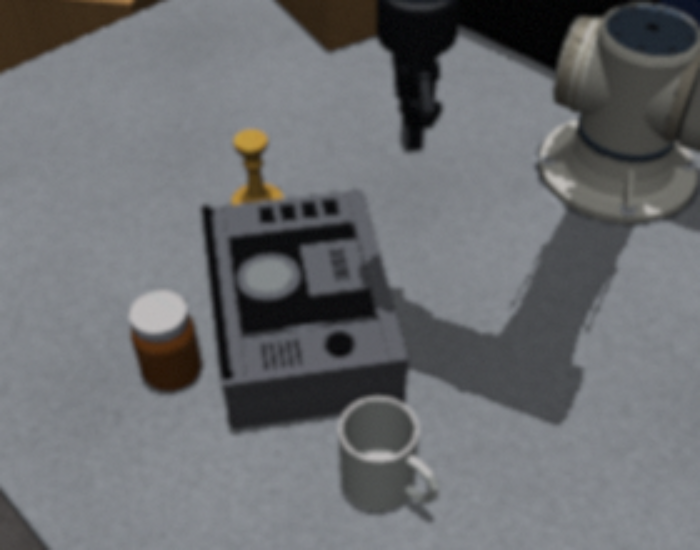

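The lid lies flat and shut in both views, with the pad at columns 225–328 and rows 45–136 in the wrist view. The fingers are well clear. I'll check height, position and stability, then hand in.

```bash
python3 - <<'E'
from h import *
r.hold(.7)
m=optics.camera_model("wrist"); p,d=optics.read_camera("wrist")
for u,v in [(235,70),(240,125),(318,125),(277,60),(205,100)]:
    c,D=ray([(u,v)],m); print((u,v),(c+D[0]*np.median(d[v-2:v+3,u-2:u+3]))[2].round(4))
C=onplane([(225,45),(329,45),(328,136),(226,136)],m,.097); print("centre",C.mean(0),"was .4838 -.0516"); st()
z=d; c,D=ray([(277,115)],m); h=(c+D[0]*np.median(d[113:118,275:280]))[2]
if abs(h-.097)<.004 and np.linalg.norm(C.mean(0)[:2]-[.4838,-.0516])<.01: r.sign_off(); print("signed off",h)
E
```

```text
(235, 70) 0.0975
(240, 125) 0.098
(318, 125) 0.0977
(277, 60) 0.098
(205, 100) 0.0939
centre [ 0.4843567  -0.05131012  0.097     ] was .4838 -.0516
 15.54 [ 0.4113 -0.0053  0.27  ] [ 0.06 -0.17 -0.34]
the job is handed in; nothing more can be done
signed off 0.09785125214979734
```

The lid demonstration is done and handed in at about 15.5 s. With the fingers closed, I pressed the pad to its stop once and drew back, and the lid popped fully open. I then followed its arc down, pressed it to the stop again so it latched, and drew back.

- **Open:** the wrist and scene pictures showed the lid standing open with the fingers clear, a little over 1 s after I let go. I did not measure its angle.
- **Force:** both presses were set to stop at a 12 N change. The second read about 12 N upward. The first reading came just after the stop and showed only 3 N.
- **Shut:** the pad's top measured 97.5 to 98 mm above the table across its area (97 mm expected when shut).
- **Player:** the pad's centre was within 1 mm of where it was before the presses.
- **Surroundings:** the mug, jar and candlestick look unmoved in the pictures, though I did not measure them again.

No check failed or disagreed. The only difference was in the first pad position estimates: the top and scene cameras differed by about 6 mm. I relied on the closer wrist camera view, which agreed with their combined fit to 2 mm.

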